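# Lock the stop post into the screen separator

### The arm

A 6-joint arm with a two-finger parallel gripper is mounted at the origin on the work surface. World frame = base frame: x ahead of the robot, y to its left, z up, the work surface at z = 0. Lengths are in m, angles in rad, forces in N, time in s.
With the tool pointing down it reaches from about 0.3 to 0.775 m from the base axis. Payload 14.6 kg.
Tool frame: the origin (TCP) lies at the very end of the fingers, on their centre line; the grasp point (between the pads) lies 19 mm behind it; z points along the fingers, y is the line along which they close (so a half turn about z gives the same grasp; the last joint's range is limited). The gripper opens to 94 mm and grips with 3 to 60 N. Pads are 16 mm wide; open, the fingers measure 119 mm over their backs; the gripper's body (75 mm by 177 mm) begins 78 mm behind the grasp point.
Start: joints at [1.204, 0.3, 1.521, -0, 1.321, -0.067], TCP at [0.162, 0.525, 0.174] pointing down, gripper open.
Joint ranges: [-3.03, 3.03], [-0.79, 2.21], [0.23, 2.52], [-1.04, 4.18], [0, 3.07], [-2.55, 2.55]. Speed limits (rad/s): [2.22, 2.22, 2.57, 3.14, 3.14, 3.14].

### API

Orientations are given as a rotation vector (axis times angle).
In Python, from cell import status, vision, env gives the robot as it stands.
- The arm moves only by the shell command python3 -m inch 'ROWS' [FORCE]. ROWS is JSON, a list that holds one entry, the list of rows, each a list of 7 numbers: the shift along the tool's x, y, z in cm, then the turn, a rotation vector about the tool's x, y, z in rad, then the finger opening in cm, from 0 to 9.4. A call has 1 to 10 rows; each row is the pose to reach, as a shift and turn from the pose commanded when the call began, along the tool's axes at that moment; what a row does not reach only later rows make up. A row lasts 1/12 s, in which the tool goes at most 41.7 mm and 7.16 degrees, less where a joint would pass 70% of its speed; a pose out of reach is approached as far as the arm can. A call with a gripper value outside its range is refused whole. The fingers move at their own pace and stop on an object; FORCE is the grip in N (left out, the last holds). Time passes only in rows, so rows that repeat a pose let the fingers close. It gives the time, the measured TCP pose, the force, the opening and the grip force at its end, in the units of the state.
- status.get_obs(): the state, without advancing time (a new reading comes with each control period).
- vision.grab_frame(name): name is "side" or "top"; returns (picture, depth): 384x512x3 uint8, red, green, blue; 384x512 float32, m along the optical axis (not along the pixel's ray), 0 where there is no reading.
- vision.camera_model(name): a dict with "fx", "fy", "cx", "cy" (pixels), "world_from_camera" (4x4, takes a point from camera to world coordinates). Camera axes: x right, y up, looking along -z (the intrinsics and any distortion apply to the point x, -y, -z); pixel columns grow to the right and rows downward; lengths in m; the calibration is good to about 2 mm. A picture is of the moment at which its call begins. camera_model takes no time and is no camera call.
- env.hand_in(): hands the job in; it is judged then, once.
The state is a dict: "clock": time; "qpos": joint angles; "joint_vel": joint speeds; "joint_torque": joint torques, N m; "tool_pos": TCP position; "ee_rot": TCP orientation; "force": force on the tool from outside, world axes, zero at the start; "torque": the same for the moment, N m; "finger_gap": finger opening in m; "gripper_force": force on a finger pad.
Only numpy, scipy, OpenCV 4.12 (cv2) and the standard library are available. Lean on these libraries where they do the work, as an engineer would, in place of code of your own. Each camera call takes 0.05 s, during which the arm holds its last target. There are 200 camera calls.

### The job

Take the T-footed stop post out of its stand, feel its foot through the narrow slot in the window of the phone-screen separator's platen, press it gently down against the spring, turn it a quarter turn and let the spring lift it home, so that it stands locked upright across the slot. Never force it: keep below about 30 N (a firm fingertip push), leave it released, and do not disturb the phone, tray, tweezers or screwdriver.

Things in the scene. Friction and masses are not known exactly. Their poses are not given: they have to be found in the camera images.
- post: Plain metal stop post, about 80 g. Origin: centre of the foot's underside, z up the stem. Foot: bar 30 mm in x, 8 in y, z 0 to 6 mm, edges rounded 1 mm. Stem: round, 8 mm thick, z 6 to 50. Head to grip: flat bar 36 mm in x (parallel to the foot), 12 in y, z 50 to 78; pinch across its 12 mm. A half turn about z leaves it the same. Starts upright, foot down, in the stand.
- stand: Fixed grey plastic stand, 75 (x) by 50 (y) by 24 mm high, origin at the centre of its underside; a pocket 33 by 11 mm and 14 mm deep, long side along x, holds the post's foot, so the foot stands 10 mm above the table. It lies to the left or to the right of the machine.
- window (a point): Centre of the window (48 mm in x, 44 in y) in the platen, level with the platen's top; machine's axes, z up. In it, 4 mm below, lies a 5 mm steel plate with a through slot 34 mm along x, 10 mm wide in y, edges chamfered 0.5 mm. The plate floats: its slot lies up to 9 mm either way in y from the window's centre, unmeasured, different each time, stiff (15 N) to move: find it by feel or by eye.
- pad_level (a point): Point 11 mm straight below window. At this level a flat round spring pad rests under the slot (it floats with the plate). It pushes up with 3.6 N at first touch and 0.9 N more per mm, hard stop 13 mm down (about 15 N). Unless turned, the post is pushed out again.
- home (a point): Point 15 mm straight below window, where the foot's underside ends up. Round ribs under the plate bar the turn until the foot's underside is 19 mm below window (hard stop at 24 mm); then it turns freely, either way. After a quarter turn, foot along y, it fits between ribs 14 mm apart and, let up, is lifted by the pad (about 7 N) against the plate's underside, locked.
- machine: Fixed screen separator: black housing 200 (x) by 260 (y) mm, aluminium platen with its top 90 mm above the table; origin at the centre of the underside. The window's centre is at x -20, y +55 mm in its axes. Two steel guide bars run along x at y = +118 and -118 mm, tops up to 112 mm above the table.
- phone: Bystander: black phone 146 by 70 by 8 mm lying on the platen at the machine's -y half, long side along the machine's x; origin at the centre of its underside. Leave alone.
- tray: Bystander: fixed white open tray, 75 by 55 by 18 mm, on the other side of the machine from the stand; origin at the centre of its underside.
- tweezers: Bystander: loose steel tweezers, about 145 mm long, 9 mm wide and 8 mm high, lying on the table along their x. Leave alone.
- driver: Bystander: loose screwdriver, 150 mm long, lying on the table along its x. Leave alone.
Not all that is in view belongs to the job. Of the things that look like the post, the smaller one is meant.

How it is judged:
On the way, in this order (a step that is already met when the one before it is completed fails the run):
1. the post is lifted out of its stand (height (world z) of post above 0.04 m), for 0.1 s.
2. its foot is passed through the slot, lying along it (x of post in the frame of window between -0.006 and 0.006 m and y of post in the frame of window between -0.013 and 0.013 m and z of post in the frame of window below -0.0155 m and angle between the x axis of post and the x axis of window, either way round below 0.35 rad), for 0.03 s.
3. pressed down against the spring and turned across the slot (x of post in the frame of window between -0.006 and 0.006 m and y of post in the frame of window between -0.013 and 0.013 m and z of post in the frame of window below -0.0135 m and angle between the x axis of post and the y axis of window, either way round below 0.25 rad), for 0.1 s.
At the end, for the whole second after the job is handed in: The post stands in the window, upright within 0.12 rad, its foot below the anchor plate (underside 13.5 to 16.8 mm below the platen's top) and lying across the slot within 0.25 rad, within 6 mm (x) and 13 mm (y) of the window's centre, at rest and released (all of step 3 and z of post in the frame of window above -0.0168 m and angle between post's own z axis and vertical below 0.12 rad and linear speed of post below 0.02 m/s and angular speed of post below 0.2 rad/s); the robot touches nothing.
It fails at once if the post is forced: its contact forces on the machine (plate, ribs and spring added up) pass 35 N (contact force between post and machine above 35 N).
It fails at once if the phone, tweezers or screwdriver is moved more than 10 mm (distance of any of phone, tweezers, driver from where it was at the start of the episode above 0.01 m).
It fails at once if the robot pushes the tray with more than 10 N (contact force between any of the fingers, the arm and tray above 10 N).
It also fails if it takes over 61 s, if anything falls off the work surface, if the arm or the gripper's body presses on something with over 40 N, if the wrist force passes 120 N, or if a joint passes its speed limit or range.

## Working session

There is one attempt and no reset: what is moved stays moved. The work goes in short steps, Python scripts to look and compute and a shell command to move; the robot and the scene stay as the last step left them, time stands still between calls to the robot, and variables do not carry over. Pictures are saved under pics/ and viewed, at most 10 in all, crops included, and the job is handed in when it is done.

```bash
mkdir -p pics; ls
python3 - <<'E'
from cell import status, vision
import cv2, numpy as np
print(status.get_obs())
for n in("top","side"):
    p,d=vision.grab_frame(n); cv2.imwrite(f"pics/{n}0.png",cv2.resize(p[:,:,::-1],(768,576))); np.savez(f"{n}0.npz",p=p,d=d)
    print(vision.camera_model(n))
E
```

```text
pics
{'clock': 0.0, 'qpos': array([ 1.20442563e+00,  3.00445023e-01,  1.52162110e+00,  1.23585830e-05,
        1.32070922e+00, -6.65942375e-02]), 'joint_vel': array([-0.00077807, -0.00063842, -0.00146074, -0.00065595, -0.00012505,
        0.00051833]), 'joint_torque': array([-8.47620668e-04, -5.31812525e+01, -3.52739668e+01,  7.07448763e-02,
        2.43707048e-02, -1.53810365e-04]), 'tool_pos': array([0.16230065, 0.52517459, 0.17388373]), 'ee_rot': array([-4.69091552e-01, -3.10610442e+00,  1.81021672e-03]), 'force': array([ 0.53800497, -0.14905961, -0.41115043]), 'torque': array([ 0.00435315, -0.08834687, -0.06080381]), 'gripper_force': 0.0, 'finger_gap': 0.09391995588572263}
{'fx': 385.18804257125413, 'fy': 385.18804257125413, 'cx': 259.42469163664674, 'cy': 190.51281011779923, 'world_from_camera': array([[ 0.0017143 ,  0.99497812, -0.10007802,  0.39866342],
       [-0.99998435,  0.0011727 , -0.00547039, -0.0298186 ],
       [-0.00532556,  0.10008583,  0.99496455,  1.14163297],
       [ 0.        ,  0.        ,  0.        ,  1.        ]])}
{'fx': 347.4686281007981, 'fy': 347.4686281007981, 'cx': 256.48662473667184, 'cy': 189.18704088834986, 'world_from_camera': array([[ 0.96167449,  0.12635495, -0.24334462,  0.2616245 ],
       [-0.27395199,  0.48002711, -0.83338123, -0.90673455],
       [ 0.01151017,  0.86810621,  0.49624502,  0.62992894],
       [ 0.        ,  0.        ,  0.        ,  1.        ]])}
```

View pics/top0.png

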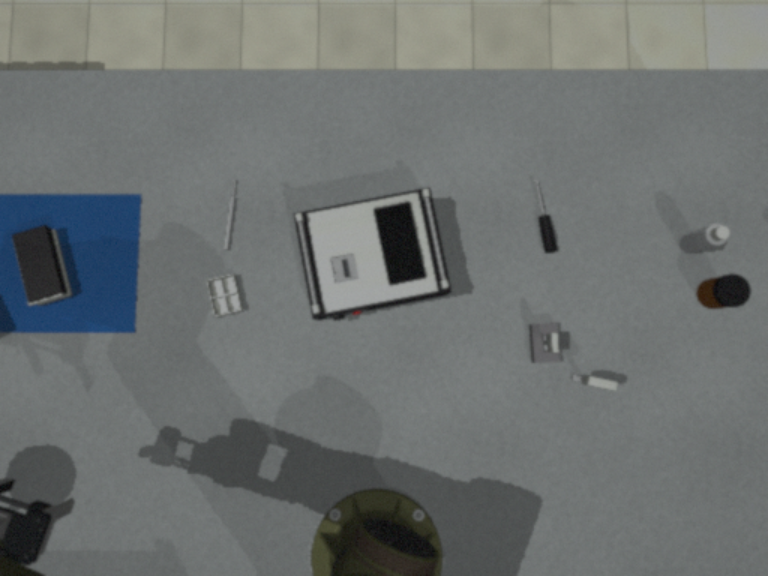

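View pics/side0.png

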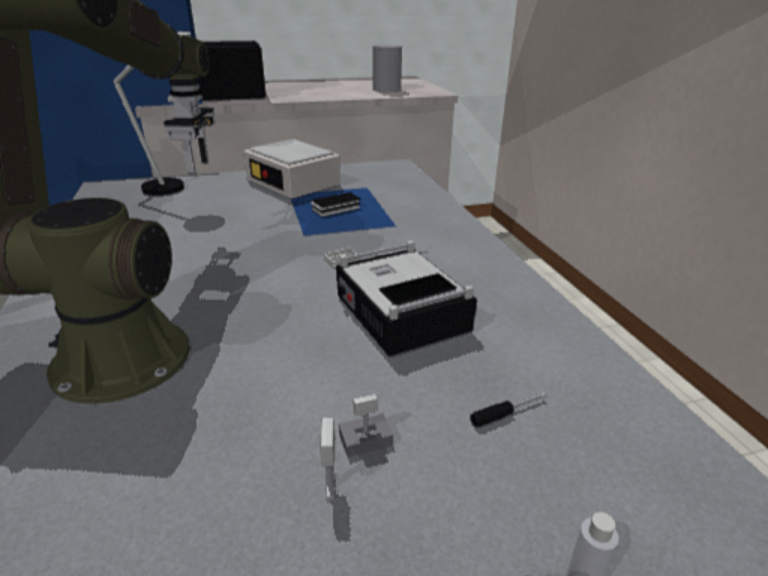

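Top view (768 px scale): the machine is centred near (373,253), with the window at (344,267). The stand with a post is at (548,342), and a second, larger post stands on the table at (600,383). In the side view the posts are at (366,420) and (328,455). The one in the stand is smaller and matches the description, so I'll confirm it in a crop.

```bash
python3 - <<'E'
import cv2, numpy as np
t=np.load("top0.npz");s=np.load("side0.npz")
a=t['p'][205:265,345:425,::-1]; b=t['p'][120:220,190:310,::-1]; c=s['p'][255:335,200:280,::-1]
f=lambda im,w,h:cv2.resize(im,(w,h),interpolation=cv2.INTER_CUBIC)
cv2.imwrite("pics/crop0.png",np.vstack([np.hstack([f(a,400,300),f(c,400,300)]),np.hstack([f(b,360,300),f(t['p'][155:200,205:258,::-1],440,300)])]))
E
cat > h.py <<'E'
import numpy as np
from cell import vision
def px(name,u,v,z):
    """original pixel -> world point at height z"""
    m=vision.camera_model(name);T=m["world_from_camera"]
    r=T[:3,:3]@np.array([(u-m["cx"])/m["fx"],-(v-m["cy"])/m["fy"],-1]);o=T[:3,3]
    return o+r*(z-o[2])/r[2]
def pix(name,P):
    m=vision.camera_model(name);q=np.linalg.inv(m["world_from_camera"])@np.append(P,1)
    return m["cx"]+m["fx"]*q[0]/-q[2], m["cy"]-m["fy"]*q[1]/-q[2]
E
```

```text
(no output)
```

View pics/crop0.png

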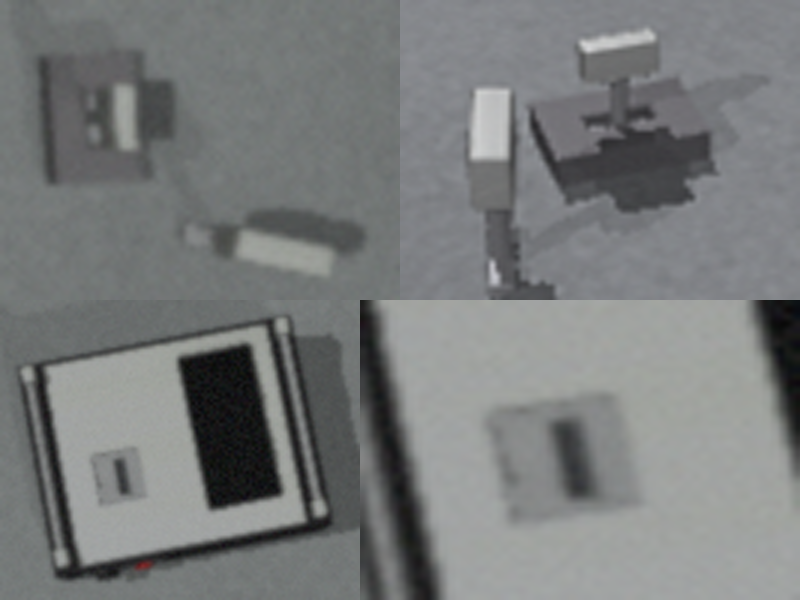

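Crop: the post in the stand (original pixels about (370,228)) is clearly smaller than the one on the table at (402,255), so that is the one meant. The slot shows in the window at about (231,179), offset toward the phone (-y). Next I'll measure.

Run:
```python
import cv2, numpy as np
from h import *
from scipy.spatial.transform import Rotation as R
from cell import status
p=np.load("top0.npz")['p']; d=np.load("top0.npz")['d']; g=cv2.cvtColor(p,cv2.COLOR_RGB2GRAY)
def rect(x0,x1,y0,y1,lo,hi,z,name):
    m=np.zeros_like(g); S=4
    sub=cv2.resize(g[y0:y1,x0:x1],None,fx=S,fy=S,interpolation=cv2.INTER_CUBIC)
    cs,_=cv2.findContours(((sub>=lo)&(sub<=hi)).astype(np.uint8),0,1)
    c=max(cs,key=cv2.contourArea).reshape(-1,2)
    W=np.array([px("top",x0+(u+.5)/S-.5,y0+(v+.5)/S-.5,z)[:2]*1000 for u,v in c],np.float32)
    print(name,cv2.minAreaRect(W))
rect(362,375,217,240,150,255,.088,'head')
rect(240,290,125,200,0,70,.098,'phone')
rect(190,310,120,220,150,255,.09,'platen')
rect(215,245,160,195,0,165,.09,'window')
rect(225,240,168,190,0,int(100),.086,'slot')
print(g[168:190,218:243])
s=status.get_obs(); print(R.from_rotvec(s['ee_rot']).as_matrix().round(3))
# stand edges (crop coords /5)
for q in [(40,57),(48,185),(152,180),(140,55)]: print(px("top",345+q[0]/5-.4,205+q[1]/5-.4,.024))
```

```text
head ((402.598388671875, -323.28289794921875), (7.134636878967285, 31.7921199798584), 89.99671936035156)
phone ((583.4544677734375, -42.70429611206055), (143.17135620117188, 67.86233520507812), 12.16877269744873)
platen ((568.1873779296875, 9.346054077148438), (184.83175659179688, 206.3152618408203), 11.202829360961914)
window ((541.98779296875, 58.66455841064453), (96.94052124023438, 82.36705017089844), 0.3223278820514679)
slot ((538.2444458007812, 56.91717529296875), (33.66288757324219, 10.688611030578613), 11.711384773254395)
[[162 162 163 162 162 162 160 159 161 165 160 160 163 156 155 154 153 159
  158 162 160 162 158 161 162]
 [163 163 163 162 162 162 162 160 158 159 154 151 151 142 140 136 131 140
  155 160 162 160 161 161 163]
 [163 161 161 154 154 151 151 146 140 136 136 127 132 134 135 135 131 138
  151 159 160 162 161 162 161]
 [162 158 151 139 132 129 120 127 131 136 131 128 130 133 137 137 135 138
  149 159 162 162 162 159 164]
 [160 157 141 134 134 131 132 132 134 131 127 117 114 120 135 135 139 136
  143 160 159 162 163 160 162]
 [161 154 133 133 135 136 138 135 135 12
[... 1270 characters left out ...]
124 122 124 124 128 133
  130 136 141 154 160 163 160]
 [164 162 163 162 150 124 130 136 135 136 134 135 136 133 136 136 139 142
  149 153 156 163 160 162 163]
 [163 164 162 163 150 128 131 136 134 134 141 142 146 153 156 154 157 158
  158 162 160 162 162 159 162]
 [163 163 165 161 155 141 145 147 147 154 156 158 159 161 162 162 163 161
  163 161 160 161 161 161 161]
 [162 162 161 163 160 158 158 157 159 162 161 161 161 163 163 162 164 163
  162 163 163 161 162 161 162]]
[[-0.955  0.295 -0.   ]
 [ 0.295  0.955 -0.001]
 [ 0.    -0.001 -1.   ]]
[ 0.43728597 -0.29337994  0.024     ]
[ 0.36383156 -0.29632232  0.024     ]
[ 0.36679457 -0.35608992  0.024     ]
[ 0.43852978 -0.35118651  0.024     ]
```

```bash
cat >> h.py <<'E'
from scipy.spatial.transform import Rotation as R
from cell import status
def plan(x,y,z,psi,quiet=False):
    """shift (cm) and turn (rad) in tool axes to TCP x,y,z (m), straight down, tool x at yaw psi (deg)"""
    s=status.get_obs();R0=R.from_rotvec(s['ee_rot'])
    c,n=np.cos(np.radians(psi)),np.sin(np.radians(psi))
    Rt=R.from_matrix(np.array([[c,n,0],[n,-c,0],[0,0,-1]]))
    print("shift",(R0.inv().apply(np.array([x,y,z])-s['tool_pos'])*100).round(2),"turn",(R0.inv()*Rt).as_rotvec().round(3))
def st():
    s=status.get_obs();M=R.from_rotvec(s['ee_rot']).as_matrix()
    print(round(s['clock'],2),s['tool_pos'].round(4),"psi",np.degrees(np.arctan2(M[1,0],M[0,0])).round(2),"F",s['force'].round(1),"T",s['torque'].round(2),"gap",round(s['finger_gap']*1000,1),"grip",round(float(s['gripper_force']),1),"q6",s['qpos'][5].round(2))
E
python3 - <<'E'
from h import *
print("head",px("top",369.6,228.1,.088))
for e in [(368.3-.7,222),(372.4-.5,222),(368.3,234.6),(372.4,234.6)]: print(px("top",*e,.088))
print("bigfoot",px("top",384,252,.006));
for z in(.1,.12,.14):print(z,px("top",401.5,255.6,z))
plan(.45,.08,.26,90)
E
```

```text
head [ 0.40230413 -0.32370318  0.088     ]
[ 0.41882592 -0.31871006  0.088     ]
[ 0.41884479 -0.33039985  0.088     ]
[ 0.38474051 -0.31970869  0.088     ]
[ 0.38476037 -0.33081843  0.088     ]
bigfoot [ 0.33340178 -0.3865752   0.006     ]
0.1 [ 0.32939916 -0.40335361  0.1       ]
0.12 [ 0.33072908 -0.3961815   0.12      ]
0.14 [ 0.332059  -0.3890094  0.14     ]
shift [-40.63 -34.05  -8.57] turn [-1.000e-03  1.000e-03  1.271e+00]
```

```bash
python3 -m inch '[[[-40.6,-34,-8.6,0,0,1.27,4],[-40.6,-34,-8.6,0,0,1.27,4],[-40.6,-34,-8.6,0,0,1.27,4],[-40.6,-34,-8.6,0,0,1.27,4],[-40.6,-34,-8.6,0,0,1.27,4],[-40.6,-34,-8.6,0,0,1.27,4],[-40.6,-34,-8.6,0,0,1.27,4],[-40.6,-34,-8.6,0,0,1.27,4],[-40.6,-34,-8.6,0,0,1.27,4],[-40.6,-34,-8.6,0,0,1.27,4]]]' 20
python3 -c "
from h import *
st();plan(.4023,-.324,.16,3)"
```

```text
clock: 0.93
tool_pos: [0.3862, 0.1781, 0.2416]
ee_rot: [2.205, 2.238, 0.0]
force: [0.5, -0.1, -0.1]
finger_gap: 0.0401
gripper_force: 0.0
0.93 [0.3862 0.1781 0.2416] psi 90.86 F [ 0.5 -0.1 -0.1] T [-0.02  0.1   0.03] gap 40.1 grip 0.0 q6 0.33
shift [-50.23   0.86   8.16] turn [ 0.    -0.     1.533]
```

```bash
python3 -m inch '[[[-50.2,0.9,7,0,0,1.53,4],[-50.2,0.9,7,0,0,1.53,4],[-50.2,0.9,7,0,0,1.53,4],[-50.2,0.9,7,0,0,1.53,4],[-50.2,0.9,7,0,0,1.53,4],[-50.2,0.9,7,0,0,1.53,4],[-50.2,0.9,7,0,0,1.53,4],[-50.2,0.9,7,0,0,1.53,4],[-50.2,0.9,7,0,0,1.53,4],[-50.2,0.9,7,0,0,1.53,4]]]'
python3 -c "
from h import *
st();plan(.4023,-.324,.13,3)"
```

```text
clock: 1.77
tool_pos: [0.4011, -0.2345, 0.1833]
ee_rot: [-3.097, -0.524, 0.0]
force: [0.9, 0.1, 0.5]
finger_gap: 0.0396
gripper_force: 0.0
1.77 [ 0.4011 -0.2345  0.1833] psi 19.21 F [0.9 0.1 0.5] T [-0.01  0.13  0.02] gap 39.6 grip 0.0 q6 0.63
shift [-2.84  8.49  5.33] turn [-0.     0.     0.283]
```

```bash
python3 -m inch '[[[-14.3,-0.2,2,0,0,0.3,4],[-14.3,-0.2,2,0,0,0.3,4],[-14.3,-0.2,2,0,0,0.3,4],[-14.3,-0.2,2,0,0,0.3,4]]]'
python3 -c "
from h import *
st();plan(.4023,-.324,.13,3)"
```

```text
clock: 2.1
tool_pos: [0.2631, -0.2786, 0.1626]
ee_rot: [-3.14, -0.057, 0.002]
force: [0.0, 0.3, -0.2]
finger_gap: 0.0401
gripper_force: 0.0
2.1 [ 0.2631 -0.2786  0.1626] psi 2.1 F [ 0.   0.3 -0.2] T [0.05 0.15 0.02] gap 40.1 grip 0.0 q6 0.62
shift [13.75  5.05  3.23] turn [-0.001  0.002 -0.016]
```

The second move was sent before I had read the first one's result, so it went sideways. Nothing was touched; I'll correct it.

```bash
python3 -m inch '[[[13.75,5.05,0,0,0,-0.016,4],[13.75,5.05,0,0,0,-0.016,4],[13.75,5.05,0,0,0,-0.016,4],[13.75,5.05,0,0,0,-0.016,4],[13.75,5.05,2.5,0,0,-0.016,4],[13.75,5.05,2.5,0,0,-0.016,4]]]'
python3 - <<'E'
from h import *
import cv2
st();plan(.4023,-.324,.058,3)
p,d=vision.grab_frame("side"); u,v=map(int,pix("side",[.402,-.324,.09])); print(u,v)
u0,v0=u-50,v-50
cv2.imwrite("pics/a1.png",cv2.resize(p[v0:v0+90,u0:u0+110,::-1],(770,630))[:600]); print(u0,v0)
E
```

```text
clock: 2.6
tool_pos: [0.4052, -0.3218, 0.1346]
ee_rot: [-3.136, -0.092, 0.007]
force: [-1.6, 0.3, -1.6]
finger_gap: 0.0399
gripper_force: 0.0
2.6 [ 0.4052 -0.3218  0.1346] psi 3.36 F [-1.6  0.3 -1.6] T [0.03 0.15 0.03] gap 39.9 grip 0.0 q6 0.77
shift [-0.27  0.23  7.66] turn [-0.004  0.004  0.006]
242 264
192 214
```

View pics/a1.png

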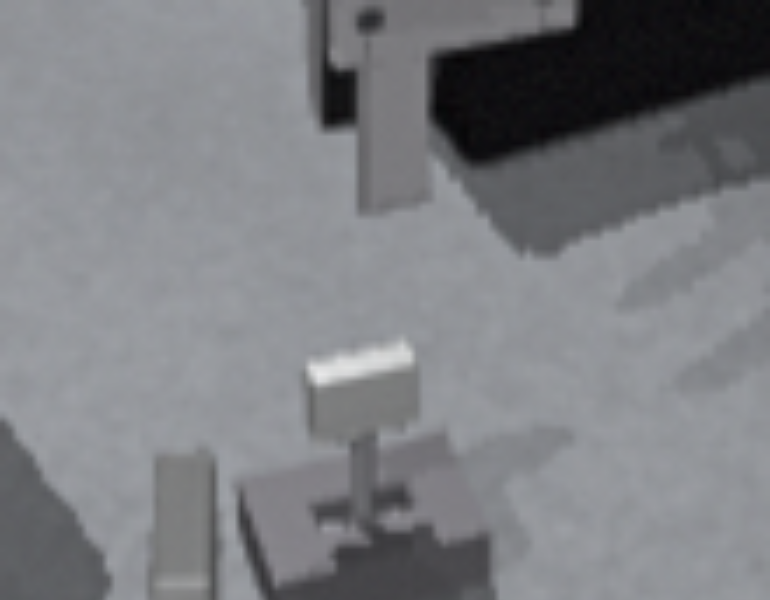

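Run:
```python
from h import *
print("pred face",pix("side",[.4023,-.330,.074]),"seen 243.6 270.8")
print("pred finger bottom",pix("side",[.4052,-.354,.1346]),"seen 248.1 243.5")
print("+1cm x",pix("side",[.4123,-.330,.074]))
st()
```

```text
pred face (np.float64(243.69415260485943), np.float64(271.7895545144801)) seen 243.6 270.8
pred finger bottom (np.float64(247.55777898377187), np.float64(257.86189304877576)) seen 248.1 243.5
+1cm x (np.float64(247.9461951135156), np.float64(270.98261242649846))
2.65 [ 0.4049 -0.322   0.1366] psi 3.34 F [0.4 0.1 0.5] T [-0.02  0.17  0.02] gap 39.9 grip 0.0 q6 0.77
```

Run:
```python
from h import *
p,d=vision.grab_frame("side"); m=vision.camera_model("side")
for u,v in [(248,243),(248,238),(246,230),(239,231),(244,271),(240,266),(248,264)]:
    z=d[v,u]; c=np.array([(u-m["cx"])/m["fx"]*z,-(v-m["cy"])/m["fy"]*z,-z,1]); print(u,v,round(float(z),4),(m["world_from_camera"]@c)[:3].round(4))
```

```text
248 243 0.9986 [ 4.616e-01 -1.421e-01 -2.000e-04]
248 238 0.7145 [ 0.406  -0.3547  0.188 ]
246 230 0.7035 [ 0.402  -0.3543  0.2088]
239 231 0.7646 [ 0.399  -0.3032  0.1702]
244 271 0.7915 [ 0.4033 -0.3288  0.0751]
240 266 0.7873 [ 0.3953 -0.3239  0.0877]
248 264 0.7924 [ 0.4143 -0.323   0.0884]
```

Run:
```python
from h import *
import cv2
p,d=vision.grab_frame("side"); print(d[215:262:3,232:266:2].round(2))
p,d=vision.grab_frame("top"); u,v=map(int,pix("top",[.405,-.322,.2])); print(u,v)
cv2.imwrite("pics/a2.png",np.vstack([cv2.resize(p[v-35:v+40,u-50:u+50,::-1],(800,600))]))
```

```text
[[1.13 1.13 0.75 0.63 0.62 0.62 0.62 0.62 0.63 0.63 0.63 0.63 0.63 0.64
  0.64 0.64 0.64]
 [1.1  1.11 0.75 0.63 0.62 0.62 0.63 0.63 0.63 0.63 0.63 0.63 0.63 0.64
  0.64 0.64 0.98]
 [1.09 1.09 0.75 0.75 0.62 0.63 0.69 0.63 0.69 0.7  0.7  1.01 1.   0.99
  0.98 0.98 0.99]
 [1.08 1.08 0.76 0.76 0.76 0.76 0.69 0.69 0.7  0.7  0.7  1.01 1.01 0.99
  0.98 0.99 0.99]
 [1.07 1.06 0.77 0.76 0.76 0.76 0.7  0.7  0.7  0.7  0.7  1.02 1.01 0.99
  0.99 0.99 1.  ]
 [1.05 1.05 1.05 0.76 0.76 0.77 0.7  0.7  0.71 0.71 0.71 1.03 1.01 1.
  1.   1.   1.  ]
 [1.04 1.04 1.04 1.04 1.04 1.04 0.71 0.7  0.71 0.71 0.71 1.04 1.02 1.01
  1.   1.   1.  ]
 [1.03 1.03 1.03 1.03 1.03 1.03 0.71 0.71 0.71 0.71 0.72 1.03 1.03 1.01
  1.01 1.01 1.01]
 [1.01 1.01 1.01 1.01 1.01 1.02 0.72 0.72 0.72 0.72 0.72 1.02 1.02 1.02
  1.02 0.   1.02]
 [1.01 1.   1.   1.   1.   1.   0.72 0.72 0.73 1.   1.   1.   1.   1.01
  1.   1.   1.  ]
 [0.99 0.99 0.99 0.99 0.99 0.99 0.99 0.   0.99 0.99 0.99 0.99 0.99 0.99
  0.99 0.99 0.99]
 [0.98 0.98 0.98 0.98 0.98 0.98 0.98 0.98 0.98 0.98 0.98 0.98 0.98 0.98
  0.98 0.98 0.98]
 [0.97 0.97 0.97 0.97 0.97 0.97 0.97 0.97 0.97 0.97 0.97 0.97 0.97 0.97
  0.97 0.97 0.97]
 [0.96 0.96 0.96 0.96 0.96 0.96 0.96 0.96 0.96 0.96 0.96 0.96 0.96 0.96
  0.96 0.96 0.96]
 [0.95 0.95 0.94 0.95 0.95 0.95 0.95 0.94 0.95 0.95 0.95 0.95 0.95 0.95
  0.95 0.95 0.95]
 [0.93 0.94 0.93 0.94 0.94 0.94 0.93 0.93 0.94 0.93 0.94 0.94 0.94 0.94
  0.93 0.94 0.94]]
381 226
```

View pics/a2.png

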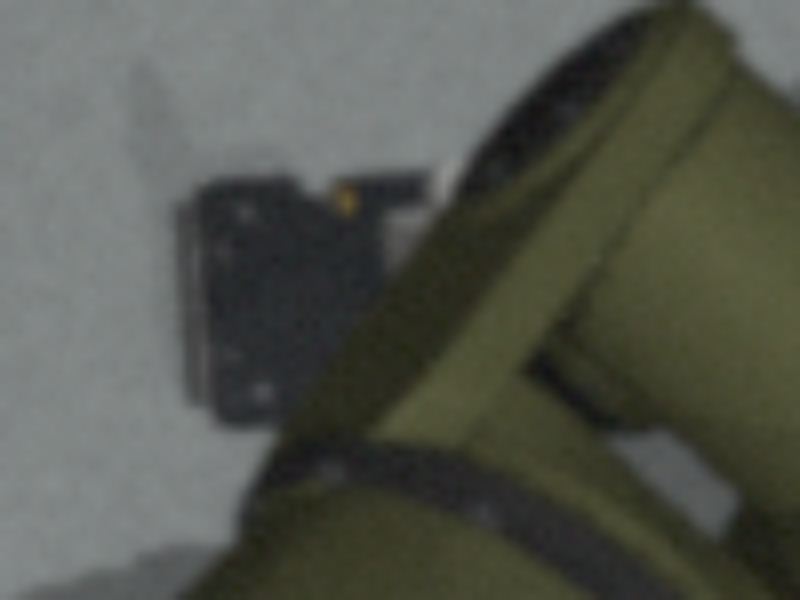

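Run:
```python
from h import *
d=np.load("side0.npz")['d']; m=vision.camera_model("side")
def w(d,u,v):
    z=d[v,u]; c=np.array([(u-m["cx"])/m["fx"]*z,-(v-m["cy"])/m["fy"]*z,-z,1]); return (m["world_from_camera"]@c)[:3].round(3)
print("pred",pix("side",[.1623,.5252,.1739]), pix("side",[.1623+.3*.055,.5252+.95*.055,.1739]),pix("side",[.1623-.3*.055,.5252-.95*.055,.1739]))
for u in range(124,144,3):
    print(u,[(v,*w(d,u,v)) for v in range(94,114,3) if 0<d[v,u]<1.7])
d=vision.grab_frame("side")[1]
print([(v,*w(d,245,v)) for v in range(212,248,3)]);st()
```

```text
pred (np.float64(133.71966757225306), np.float64(119.73319717614436)) (np.float64(138.13989379919457), np.float64(115.48088746308413)) (np.float64(128.98751911604086), np.float64(124.2855797490874))
124 [(94, np.float64(0.147), np.float64(0.469), np.float64(0.292)), (97, np.float64(0.146), np.float64(0.469), np.float64(0.281)), (100, np.float64(0.144), np.float64(0.468), np.float64(0.27)), (103, np.float64(0.142), np.float64(0.471), np.float64(0.258)), (106, np.float64(0.14), np.float64(0.47), np.float64(0.247)), (109, np.float64(0.138), np.float64(0.47), np.float64(0.236)), (112, np.float64(0.136), np.float64(0.469), np.float64(0.224))]
127 [(97, np.float64(0.156), np.float64(0.472), np.float64(0.279)), (100, np.float64(0.154), np.float64(0.474), np.float64(0.268)), (103, np.float64(0.153), np.float64(0.468), np.float64(0.258)), (106, np.float64(0.151), np.float64(0.459), np.float64(0.249)), (109, np.float64(0.148), np.float64(0.472), np.float64(0.234)), (112, np.float64(0.147), np.float64(0.468), np.float64(0.224))]
130 []
133 [(94, np.float64(0.173), np.float64(0.571), np.float64(
[... 710 characters left out ...]
p.float64(0.274)), (221, np.float64(0.4), np.float64(-0.356), np.float64(0.233)), (224, np.float64(0.4), np.float64(-0.355), np.float64(0.225)), (227, np.float64(0.4), np.float64(-0.354), np.float64(0.216)), (230, np.float64(0.399), np.float64(-0.356), np.float64(0.21)), (233, np.float64(0.4), np.float64(-0.354), np.float64(0.202)), (236, np.float64(0.399), np.float64(-0.356), np.float64(0.195)), (239, np.float64(0.399), np.float64(-0.356), np.float64(0.187)), (242, np.float64(0.4), np.float64(-0.354), np.float64(0.178)), (245, np.float64(0.451), np.float64(-0.147), np.float64(-0.001))]
2.85 [ 0.4057 -0.3233  0.14  ] psi 3.29 F [-0.1 -0.2  0.1] T [-0.04  0.15  0.05] gap 39.8 grip 0.0 q6 0.77
```

Side view shows the gripper centred over the post, but the visible finger ends sit about 37 mm above the reported TCP. I'll test this safely: lower to TCP 0.058 and close. If the reading is right the fingers stop at 12 mm; if the picture is right they close on air above the head.

```bash
python3 -m inch '[[[-0.3,0.1,3,0,0,0,4],[-0.3,0.1,6,0,0,0,4],[-0.3,0.1,8.1,0,0,0,4],[-0.3,0.1,8.1,0,0,0,4],[-0.3,0.1,8.1,0,0,0,4]]]'
python3 - <<'E'
from h import *
d=vision.grab_frame("side")[1]; m=vision.camera_model("side")
def w(d,u,v):
    z=d[v,u]; c=np.array([(u-m["cx"])/m["fx"]*z,-(v-m["cy"])/m["fy"]*z,-z,1]); return (m["world_from_camera"]@c)[:3].round(3)
for v in range(255,285,2): print(v,w(d,244,v));
st()
E
```

```text
clock: 3.27
tool_pos: [0.4028, -0.3244, 0.0585]
ee_rot: [-3.14, -0.09, 0.0]
force: [-0.3, 0.6, 0.3]
finger_gap: 0.0402
gripper_force: 0.0
255 [ 0.385 -0.406  0.19 ]
257 [ 0.397 -0.357  0.142]
259 [ 0.397 -0.356  0.135]
261 [ 0.397 -0.356  0.129]
263 [ 0.397 -0.356  0.124]
265 [ 0.397 -0.356  0.119]
267 [ 0.397 -0.356  0.113]
269 [ 0.396 -0.357  0.108]
271 [ 0.396 -0.357  0.102]
273 [ 0.403 -0.329  0.069]
275 [ 0.403 -0.329  0.063]
277 [ 0.403 -0.328  0.056]
279 [ 0.403 -0.328  0.049]
281 [ 0.403 -0.328  0.043]
283 [ 0.404 -0.327  0.036]
3.32 [ 0.4034 -0.3248  0.0594] psi 3.3 F [ 0.3 -0.3  1. ] T [-0.03  0.14  0.02] gap 40.0 grip 0.0 q6 0.76
```

```bash
python3 -m inch '[[[0,0,0,0,0,0,0.8],[0,0,0,0,0,0,0.8],[0,0,0,0,0,0,0.8],[0,0,0,0,0,0,0.8],[0,0,0,0,0,0,0.8]]]' 5
python3 -c "
from h import *
st()"
```

```text
clock: 3.73
tool_pos: [0.403, -0.3243, 0.0581]
ee_rot: [3.14, 0.091, 0.001]
force: [-0.2, 0.4, -1.0]
finger_gap: 0.0101
gripper_force: 0.0
3.73 [ 0.403  -0.3243  0.0581] psi 3.31 F [-0.2  0.4 -1. ] T [-0.02  0.18  0.  ] gap 10.1 grip 0.0 q6 0.76
```

The fingers closed past 12 mm with no force, so the picture is right: the real fingertips are about 39 mm above the reported TCP. I'll open and go 39 mm lower.

```bash
python3 -m inch '[[[0,0,0,0,0,0,4],[0,0,0,0,0,0,4],[0,0,0,0,0,0,4],[0,0,0,0,0,0,4],[0,0,1.2,0,0,0,4],[0,0,2.4,0,0,0,4],[0,0,3.4,0,0,0,4],[0,0,3.9,0,0,0,4],[0,0,3.9,0,0,0,4]]]'
python3 -m inch '[[[0,0,0,0,0,0,0.5],[0,0,0,0,0,0,0.5],[0,0,0,0,0,0,0.5],[0,0,0,0,0,0,0.5],[0,0,0,0,0,0,0.5],[0,0,0,0,0,0,0.5]]]' 20
python3 - <<'E'
from h import *
import cv2
st()
p,d=vision.grab_frame("side")
cv2.imwrite("pics/a3.png",cv2.resize(p[230:310,195:295,::-1],(750,600)))
E
```

```text
clock: 4.48
tool_pos: [0.4025, -0.3238, 0.0176]
ee_rot: [-3.139, -0.091, 0.002]
force: [0.2, -0.6, -0.2]
finger_gap: 0.0404
gripper_force: 0.0
clock: 4.98
tool_pos: [0.4031, -0.3244, 0.0191]
ee_rot: [3.14, 0.091, 0.001]
force: [-0.2, 0.9, 2.8]
finger_gap: 0.0119
gripper_force: 20.0
4.98 [ 0.4031 -0.3244  0.0191] psi 3.31 F [-0.2  0.9  2.8] T [0.03 0.17 0.04] gap 11.9 grip 20.0 q6 0.76
```

View pics/a3.png

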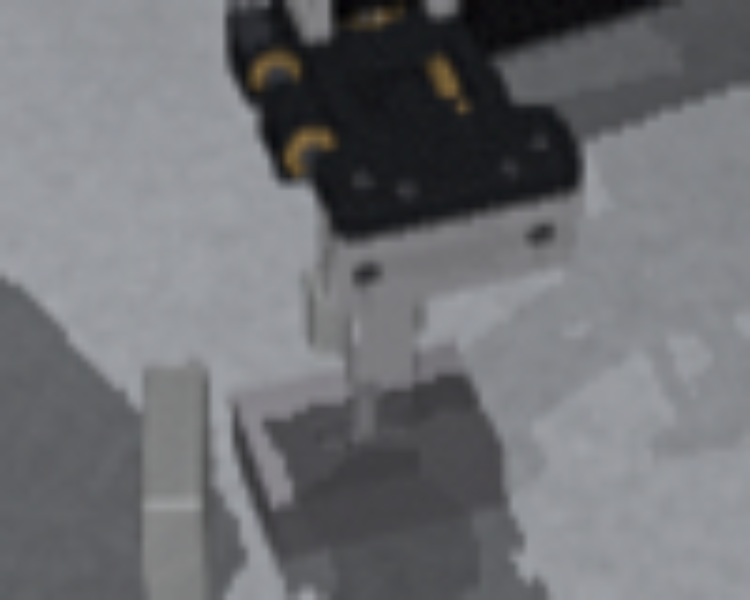

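The post is gripped (gap 11.9 mm). I'll lift it.

```bash
python3 -m inch '[[[0,0,0,0,0,0,0.5],[0,0,-1.5,0,0,0,0.5],[0,0,-3,0,0,0,0.5],[0,0,-6,0,0,0,0.5],[0,0,-9,0,0,0,0.5],[0,0,-12,0,0,0,0.5],[0,0,-15,0,0,0,0.5],[0,0,-15,0,0,0,0.5],[0,0,-15,0,0,0,0.5]]]' 35
python3 - <<'E'
from h import *
import cv2
st()
p,d=vision.grab_frame("side"); s=status.get_obs()['tool_pos']; print(s)
u,v=map(int,pix("side",s+[0,0,.02])); print("origin",u-40,v-30)
cv2.imwrite("pics/a4.png",cv2.resize(p[v-30:v+30,u-40:u+40,::-1],(800,600),interpolation=cv2.INTER_CUBIC))
np.savez("a4.npz",p=p,d=d,o=(u-40,v-30),t=s)
c,n=np.cos(np.radians(3.3)),np.sin(np.radians(3.3))
plan(.45,-.1,.165,11.7)
E
```

```text
clock: 5.78
tool_pos: [0.4032, -0.3245, 0.1696]
ee_rot: [3.139, 0.091, 0.003]
force: [-0.1, 0.0, -1.2]
finger_gap: 0.012
gripper_force: 35.0
5.78 [ 0.4032 -0.3245  0.1696] psi 3.31 F [-0.1  0.  -1.2] T [-0.01  0.17 -0.02] gap 12.0 grip 35.0 q6 0.76
[ 0.40270579 -0.3240493   0.16809794]
origin 202 199
shift [  6.02 -22.09   0.31] turn [-0.     0.    -0.146]
```

View pics/a4.png

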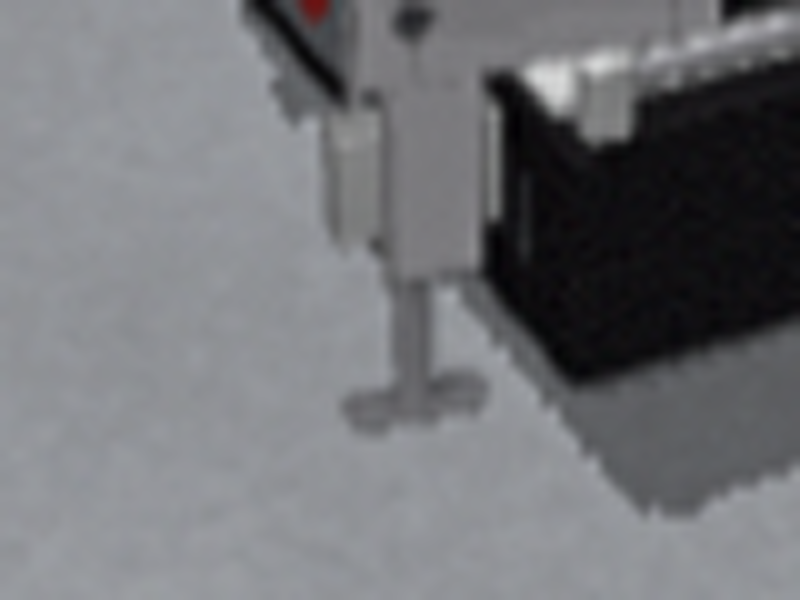

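Run:
```python
from h import *
t=np.load("a4.npz")['t']; X=np.array([np.cos(.0577),np.sin(.0577),0]);Y=np.array([np.sin(.0577),-np.cos(.0577),0]);Z=np.array([0,0,1])
f0=pix("side",t+Y*.0185+Z*.039); print("finger tip pred",f0,"seen 245.2 226.5")
for dx in(-.003,-.002,-.001,0,.001):
    print(dx,"stem pred",pix("side",t+X*dx+Z*.02),"foot front mid",pix("side",t+X*dx+Y*.004+Z*(-.006)),"seen stem 242.8 (v~230), foot 243.2,239.7")
```

```text
finger tip pred (np.float64(245.43244460312874), np.float64(227.23999827114022)) seen 245.2 226.5
-0.003 stem pred (np.float64(241.48692888261004), np.float64(229.88980246518457)) foot front mid (np.float64(242.15231882508337), np.float64(240.72828644465022)) seen stem 242.8 (v~230), foot 243.2,239.7
-0.002 stem pred (np.float64(241.93706289339835), np.float64(229.80140000663528)) foot front mid (np.float64(242.59640038793972), np.float64(240.63680657634868)) seen stem 242.8 (v~230), foot 243.2,239.7
-0.001 stem pred (np.float64(242.3868423519351), np.float64(229.7130671791069)) foot front mid (np.float64(243.0401366661391), np.float64(240.54539783596053)) seen stem 242.8 (v~230), foot 243.2,239.7
0 stem pred (np.float64(242.83626767695503), np.float64(229.62480390036356)) foot front mid (np.float64(243.48352806222624), np.float64(240.4540601405624)) seen stem 242.8 (v~230), foot 243.2,239.7
0.001 stem pred (np.float64(243.28533928653368), np.float64(229.53661008829877)) foot front mid (np.float64(243.9265749781206), np.float64(240.36279340735976)) seen stem 242.8 (v~230), foot 243.2,239.7
```

The post is centred in the grip to within 1 mm and hangs upright. Post origin z = TCP z − 9 mm. Moving above the slot estimate (0.538, 0.057) at yaw 11.7°.

```bash
python3 -c "
from h import *
plan(.5382,.0569,.155,11.7)"
```

```text
shift [ 15.73 -37.25   1.31] turn [-0.     0.    -0.146]
```

```bash
python3 -m inch '[[[1.57,-3.7,0,0,0,-0.03,0.5],[4.2,-10,0,0,0,-0.08,0.5],[8.4,-20,0,0,0,-0.146,0.5],[12.7,-30,0,0,0,-0.146,0.5],[15.7,-37.2,0,0,0,-0.146,0.5],[15.7,-37.2,0,0,0,-0.146,0.5],[15.7,-37.2,0,0,0,-0.146,0.5],[15.7,-37.2,0,0,0,-0.146,0.5],[15.7,-37.2,0,0,0,-0.146,0.5],[15.7,-37.2,0,0,0,-0.146,0.5]]]'
python3 -c "
from h import *
st();plan(.5382,.0569,.115,11.7)"
```

```text
clock: 6.67
tool_pos: [0.5379, 0.0593, 0.1667]
ee_rot: [-3.125, -0.322, 0.005]
force: [0.8, 0.5, -0.8]
finger_gap: 0.0117
gripper_force: 35.0
6.67 [0.5379 0.0593 0.1667] psi 11.75 F [ 0.8  0.5 -0.8] T [-0.05  0.12 -0.03] gap 11.7 grip 35.0 q6 1.41
shift [-0.    0.25  5.17] turn [-0.001  0.003  0.001]
```

```bash
python3 -m inch '[[[0,0.1,2,0,0,0,0.5],[0,0.1,4,0,0,0,0.5],[0,0.1,6,0,0,0,0.5],[0,0.1,6,0,0,0,0.5],[0,0.1,6,0,0,0,0.5],[0,0.1,6,0,0,0,0.5]]]'
python3 - <<'E'
from h import *
import cv2
st();plan(.5382,.0569,.095,11.7)
p,d=vision.grab_frame("side"); s=status.get_obs()['tool_pos'];u,v=map(int,pix("side",s)); print("origin",u-40,v-35)
cv2.imwrite("pics/a5.png",cv2.resize(p[v-35:v+25,u-40:u+40,::-1],(800,600),interpolation=cv2.INTER_CUBIC))
c,n=np.cos(.204),np.sin(.204);X=np.array([c,n,0]);Y=np.array([-n,c,0])
for a in(-.017,.017):
  for b in(-.005,.005): print("slot corner pred",np.array(pix("side",np.array([.5382,.0569,.086])+a*X+b*Y))-[u-40,v-35])
for a in(-.015,.015): print("foot bottom front end pred",np.array(pix("side",s+[0,0,-.009]+a*X-.004*Y))-[u-40,v-35])
st()
E
```

```text
clock: 7.17
tool_pos: [0.5385, 0.0551, 0.1091]
ee_rot: [-3.125, -0.319, 0.0]
force: [0.1, -0.4, -0.5]
finger_gap: 0.012
gripper_force: 35.0
7.17 [0.5385 0.0551 0.1091] psi 11.67 F [ 0.1 -0.4 -0.5] T [-0.08  0.07 -0.01] gap 12.0 grip 35.0 q6 1.4
shift [ 0.01 -0.18  1.41] turn [-0.     0.    -0.001]
origin 215 140
slot corner pred [36.24935599 43.23456054]
slot corner pred [34.8697106 41.9166292]
slot corner pred [45.46968244 41.02334446]
slot corner pred [44.04520524 39.73599295]
foot bottom front end pred [36.99177819 39.25576334]
foot bottom front end pred [45.18098795 37.33273744]
7.22 [0.5388 0.0551 0.1095] psi 11.67 F [ 0.2  0.6 -1.7] T [-0.03  0.08  0.01] gap 11.8 grip 35.0 q6 1.4
```

View pics/a5.png

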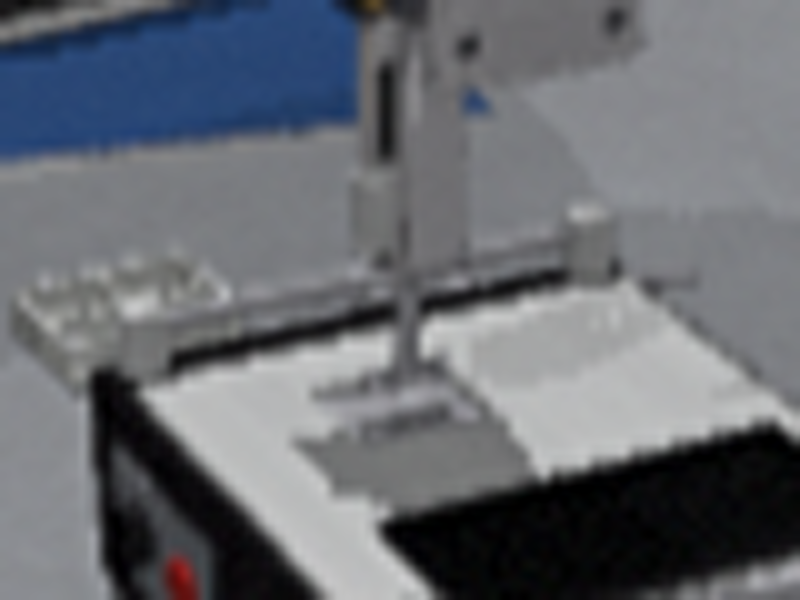

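The side view shows the slot at about (404,420) in the crop, within half a pixel of the prediction (402,415), with the stem directly above it. Next: shift +1.8 mm in y and lower slowly while watching the force.

```bash
python3 -m inch '[[[0,-0.18,0.5,0,0,0,0.5],[0,-0.18,1,0,0,0,0.5],[0,-0.18,1.2,0,0,0,0.5],[0,-0.18,1.3,0,0,0,0.5],[0,-0.18,1.3,0,0,0,0.5],[0,-0.18,1.3,0,0,0,0.5]]]'
python3 -c "
from h import *
st()"
python3 -m inch '[[[0,0,0.1,0,0,0,0.5],[0,0,0.2,0,0,0,0.5],[0,0,0.25,0,0,0,0.5],[0,0,0.25,0,0,0,0.5]]]'
python3 -c "
from h import *
st()"
```

```text
clock: 7.72
tool_pos: [0.538, 0.057, 0.0958]
ee_rot: [3.125, 0.32, 0.0]
force: [-0.4, -0.6, -0.8]
finger_gap: 0.0116
gripper_force: 35.0
7.72 [0.538  0.057  0.0958] psi 11.68 F [-0.4 -0.6 -0.8] T [-0.04  0.19 -0.01] gap 11.6 grip 35.0 q6 1.4
clock: 8.05
tool_pos: [0.538, 0.057, 0.0931]
ee_rot: [3.125, 0.32, -0.0]
force: [1.4, 0.1, -0.9]
finger_gap: 0.0119
gripper_force: 35.0
8.05 [0.538  0.057  0.0931] psi 11.68 F [ 1.4  0.1 -0.9] T [-0.03  0.14 -0.  ] gap 11.9 grip 35.0 q6 1.4
```

```bash
python3 -m inch '[[[0,0,0.1,0,0,0,0.5],[0,0,0.2,0,0,0,0.5],[0,0,0.2,0,0,0,0.5],[0,0,0.2,0,0,0,0.5]]]'
python3 -c "
from h import *
st()"
python3 -m inch '[[[0,0,0.1,0,0,0,0.5],[0,0,0.2,0,0,0,0.5],[0,0,0.2,0,0,0,0.5],[0,0,0.2,0,0,0,0.5]]]'
python3 -c "
from h import *
st()"
```

```text
clock: 8.38
tool_pos: [0.538, 0.057, 0.0911]
ee_rot: [3.125, 0.32, -0.0]
force: [0.5, -0.7, -0.9]
finger_gap: 0.0119
gripper_force: 35.0
8.38 [0.538  0.057  0.0911] psi 11.68 F [ 0.5 -0.7 -0.9] T [-0.02  0.13 -0.  ] gap 11.9 grip 35.0 q6 1.4
clock: 8.72
tool_pos: [0.538, 0.057, 0.0891]
ee_rot: [-3.125, -0.32, 0.0]
force: [-0.5, 0.4, -1.3]
finger_gap: 0.0119
gripper_force: 35.0
8.72 [0.538  0.057  0.0891] psi 11.68 F [-0.5  0.4 -1.3] T [-0.09  0.09  0.01] gap 11.9 grip 35.0 q6 1.4
```

No contact down to about 80 mm, so the foot is in the slot. Next is the spring pad.

```bash
python3 -m inch '[[[0,0,0.1,0,0,0,0.5],[0,0,0.2,0,0,0,0.5],[0,0,0.3,0,0,0,0.5],[0,0,0.3,0,0,0,0.5]]]'
python3 -c "
from h import *
st()"
python3 -m inch '[[[0,0,0.1,0,0,0,0.5],[0,0,0.2,0,0,0,0.5],[0,0,0.3,0,0,0,0.5],[0,0,0.3,0,0,0,0.5]]]'
python3 -c "
from h import *
st()"
```

```text
clock: 9.05
tool_pos: [0.5381, 0.057, 0.0863]
ee_rot: [-3.125, -0.32, -0.001]
force: [-1.4, -0.3, 4.0]
finger_gap: 0.0117
gripper_force: 35.0
9.05 [0.5381 0.057  0.0863] psi 11.67 F [-1.4 -0.3  4. ] T [ 0.03  0.3  -0.02] gap 11.7 grip 35.0 q6 1.4
clock: 9.38
tool_pos: [0.5382, 0.057, 0.0834]
ee_rot: [3.125, 0.32, 0.001]
force: [-0.7, 0.1, 6.6]
finger_gap: 0.0117
gripper_force: 35.0
9.38 [0.5382 0.057  0.0834] psi 11.68 F [-0.7  0.1  6.6] T [0.   0.43 0.01] gap 11.7 grip 35.0 q6 1.4
```

The spring force matches the model (pad touched at TCP 0.0877). The turn needs TCP ≤ 0.0797, so I'll press to about 0.078.

```bash
python3 -m inch '[[[0,0,0.1,0,0,0,0.5],[0,0,0.2,0,0,0,0.5],[0,0,0.3,0,0,0,0.5],[0,0,0.4,0,0,0,0.5],[0,0,0.5,0,0,0,0.5],[0,0,0.55,0,0,0,0.5],[0,0,0.55,0,0,0,0.5]]]'
python3 -c "
from h import *
st()"
```

```text
clock: 9.97
tool_pos: [0.5383, 0.057, 0.0783]
ee_rot: [3.125, 0.32, 0.001]
force: [-3.3, 0.4, 10.8]
finger_gap: 0.0119
gripper_force: 35.0
9.97 [0.5383 0.057  0.0783] psi 11.68 F [-3.3  0.4 10.8] T [-0.04  0.86  0.01] gap 11.9 grip 35.0 q6 1.4
```

```bash
python3 -m inch '[[[0,0,0,0,0,-0.08,0.5],[0,0,0,0,0,-0.16,0.5],[0,0,0,0,0,-0.24,0.5],[0,0,0,0,0,-0.32,0.5],[0,0,0,0,0,-0.32,0.5]]]'
python3 -c "
from h import *
st()"
```

```text
clock: 10.38
tool_pos: [0.5389, 0.057, 0.0788]
ee_rot: [3.032, 0.821, 0.004]
force: [0.0, -0.1, 9.6]
finger_gap: 0.0117
gripper_force: 35.0
10.38 [0.5389 0.057  0.0788] psi 30.31 F [ 0.  -0.1  9.6] T [-0.1   0.2   0.03] gap 11.7 grip 35.0 q6 1.08
```

```bash
python3 -m inch '[[[0,0,0.05,0,0,-0.12,0.5],[0,0,0.05,0,0,-0.24,0.5],[0,0,0.05,0,0,-0.36,0.5],[0,0,0.05,0,0,-0.48,0.5],[0,0,0.05,0,0,-0.6,0.5],[0,0,0.05,0,0,-0.6,0.5]]]'
python3 -c "
from h import *
st()"
python3 -m inch '[[[0,0,0,0,0,-0.12,0.5],[0,0,0,0,0,-0.24,0.5],[0,0,0,0,0,-0.36,0.5],[0,0,0,0,0,-0.48,0.5],[0,0,0,0,0,-0.6,0.5],[0,0,0,0,0,-0.65,0.5],[0,0,0,0,0,-0.65,0.5]]]'
python3 -c "
from h import *
st()"
```

```text
clock: 10.88
tool_pos: [0.539, 0.057, 0.0783]
ee_rot: [2.651, 1.684, 0.004]
force: [0.5, 0.2, 11.6]
finger_gap: 0.0121
gripper_force: 35.0
10.88 [0.539  0.057  0.0783] psi 64.85 F [ 0.5  0.2 11.6] T [-0.07  0.09  0.  ] gap 12.1 grip 35.0 q6 0.48
clock: 11.47
tool_pos: [0.539, 0.057, 0.0783]
ee_rot: [1.979, 2.437, 0.003]
force: [-0.7, -0.2, 10.5]
finger_gap: 0.0118
gripper_force: 35.0
11.47 [0.539  0.057  0.0783] psi 101.84 F [-0.7 -0.2 10.5] T [-0.04  0.08 -0.03] gap 11.8 grip 35.0 q6 -0.17
```

The quarter turn is done with no side load. Now I'll let the spring lift it.

```bash
python3 -m inch '[[[0,0,-0.1,0,0,0,0.5],[0,0,-0.2,0,0,0,0.5],[0,0,-0.3,0,0,0,0.5],[0,0,-0.4,0,0,0,0.5],[0,0,-0.5,0,0,0,0.5],[0,0,-0.5,0,0,0,0.5]]]'
python3 -c "
from h import *
st()"
```

```text
clock: 11.97
tool_pos: [0.5389, 0.057, 0.0831]
ee_rot: [1.984, 2.434, 0.003]
force: [2.1, -1.6, 5.7]
finger_gap: 0.0119
gripper_force: 35.0
11.97 [0.5389 0.057  0.0831] psi 101.63 F [ 2.1 -1.6  5.7] T [-0.   -0.36  0.02] gap 11.9 grip 35.0 q6 -0.17
```

```bash
python3 -m inch '[[[0,0,-0.05,0,0,0,0.5],[0,0,-0.05,0,0,0,0.5],[0,0,-0.05,0,0,0,0.5]]]' 5
python3 -c "
from h import *
st()"
python3 -m inch '[[[0,0,0,0,0,0,1.4],[0,0,0,0,0,0,2],[0,0,0,0,0,0,3],[0,0,0,0,0,0,3],[0,0,0,0,0,0,3],[0,0,0,0,0,0,3]]]'
python3 - <<'E'
from h import *
import cv2
st()
E
```

```text
clock: 12.22
tool_pos: [0.5388, 0.057, 0.0833]
ee_rot: [1.984, 2.434, 0.002]
force: [0.6, -0.1, 6.8]
finger_gap: 0.012
gripper_force: 5.0
12.22 [0.5388 0.057  0.0833] psi 101.63 F [ 0.6 -0.1  6.8] T [-0.06 -0.33 -0.02] gap 12.0 grip 5.0 q6 -0.17
clock: 12.72
tool_pos: [0.5379, 0.057, 0.0826]
ee_rot: [-1.985, -2.435, 0.0]
force: [-0.1, -0.1, -0.0]
finger_gap: 0.03
gripper_force: 0.0
12.72 [0.5379 0.057  0.0826] psi 101.63 F [-0.1 -0.1 -0. ] T [-0.08  0.06  0.03] gap 30.0 grip 0.0 q6 -0.17
```

Released, no force. Now straight up and clear of the view, then check the result.

```bash
python3 -m inch '[[[0,0,-1,0,0,0,3],[0,0,-3,0,0,0,3],[0,0,-6,0,0,0,3],[0,0,-10,0,0,0,3],[0,0,-14,0,0,0,3],[0,0,-14,0,0,0,3]]]'
python3 - <<'E'
from h import *
import cv2
st()
p,d=vision.grab_frame("side"); u,v=map(int,pix("side",[.538,.057,.11])); o=(u-40,v-30);print(o)
cv2.imwrite("pics/a6.png",cv2.resize(p[v-30:v+30,u-40:u+40,::-1],(800,600),interpolation=cv2.INTER_CUBIC))
c=np.array([.538,.057,.153]);Y=np.array([-np.sin(.204),np.cos(.204),0])
for a in(-.018,.018):print("head top end pred (home .075)",(np.array(pix("side",c+a*Y))-o)*10)
E
```

```text
clock: 13.22
tool_pos: [0.5403, 0.0571, 0.2314]
ee_rot: [1.979, 2.428, 0.012]
force: [-0.0, 0.5, 1.9]
finger_gap: 0.0301
gripper_force: 0.0
13.22 [0.5403 0.0571 0.2314] psi 101.64 F [-0.   0.5  1.9] T [-0.07  0.04  0.07] gap 30.1 grip 0.0 q6 -0.17
(215, 144)
head top end pred (home .075) [429.52555817 211.86916174]
head top end pred (home .075) [377.48415372 168.17737022]
```

View pics/a6.png

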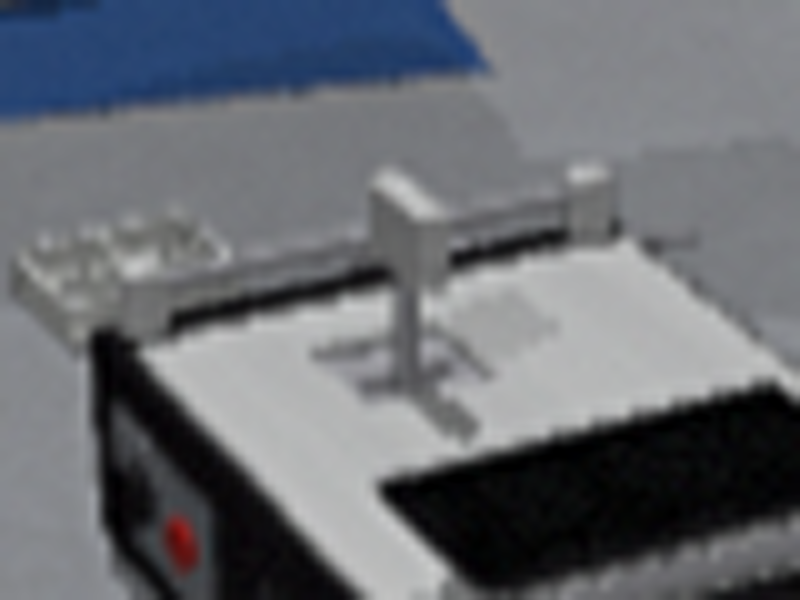

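The post stands upright in the slot with its head across it. The head top runs from (380,172) to (430,215), as predicted for home. Handing in after a short settle.

```bash
python3 -m inch '[[[0,0,0,0,0,0,3],[0,0,0,0,0,0,3],[0,0,0,0,0,0,3],[0,0,0,0,0,0,3]]]'; python3 -c "
from cell import env
print(env.hand_in())"
```

```text
clock: 13.6
tool_pos: [0.5377, 0.057, 0.2217]
ee_rot: [-1.984, -2.434, 0.002]
force: [0.2, 0.5, -1.4]
finger_gap: 0.03
gripper_force: 0.0
the job is handed in; nothing more can be done
None
```

The stop post stands locked upright across the slot and is released; wrist readings stayed below about 12 N, and I handed the job in at 13.6 s, though the hand-in call returned no verdict.

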